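# Unhook the carded tee from its display peg and bin it

## Robot

A 7-joint arm with a two-finger parallel gripper is mounted at the origin on the work surface. World frame = base frame: x ahead of the robot, y to its left, z up, the work surface at z = 0. Lengths are in m, angles in rad, forces in N, time in s.
With the tool pointing down it reaches from about 0.425 to 0.925 m from the base axis. Payload 6.8 kg.
Tool frame: the origin (TCP) lies on the mounting face of the last link; the fingertips stand 173 mm ahead of it and the grasp point (between the pads) lies 155 mm ahead of it; z points along the fingers, y is the direction in which the jaws open and shut (so a half turn about z gives the same grasp; the last joint's range is limited). The gripper opens to 85 mm and grips with 20 to 120 N. Pads are 22 mm wide; open, the fingers measure 114 mm over their backs; the gripper's body (76 mm by 85 mm) begins 54 mm behind the grasp point. The pads swing forward as they close: fully open they stand 13 mm farther back than shut.
Start: joints at [-1.391, 0.477, 0.022, 1.555, -0.011, 1.109, -0.083], TCP at [0.192, 0.647, 0.405] pointing down, gripper open.
Joint ranges: [-2.96, 2.96], [-0.34, 2.1], [-1.41, 1.46], [0.24, 2.44], [-1.37, 4.51], [0.17, 1.92], [-2.96, 2.96]. Speed limits (rad/s): [2.39, 2.39, 3.14, 3.14, 3.14, 3.14, 3.14].

## Interface

Orientations are given as a unit quaternion [w, x, y, z].
In Python, from station import sensors, read_camera, bot gives the robot as it stands. The module is installed in compiled form; this text tells all that it offers.
- The arm moves only by the tool play_rows, never from a script. Its argument "commands" is a list of rows, each a list of 4 numbers: the shift along the tool's x, y, z in m, then the turn about the tool's z in degrees. A call has 1 to 20 rows; each row shifts and turns the commanded pose from where the row before left it, along the tool's axes as they then stand; what a row does not reach is not made up. A row lasts 1/10 s, in which the tool goes at most 50 mm and 8.59 degrees, less where a joint would pass 70% of its speed; a pose out of reach is approached as far as the arm can. A call with a gripper value outside its range is refused whole. "claw" is the finger opening in m, from 0 to 0.0854, set as the call begins (left out, the last holds). The fingers move at their own pace and stop on an object; "force" is the grip in N (left out, the last holds). Time passes only in rows, so rows that do not move let the fingers close. It gives the time, the measured TCP pose, the force and the opening at its end, in the units of the state.
- sensors.get_obs(): the state, without advancing time (a new reading comes with each control period).
- read_camera(name): name is "scene" or "top" or "wrist"; returns a dict with "frame" (400x640x3 uint8, blue, green, red), "depth" (400x640 float32, m along the optical axis (not along the pixel's ray), 0 where there is no reading), "fx", "fy", "cx", "cy" (pixels), "rvec" (rotation vector, rad) and "tvec" (3), from world to camera coordinates, as OpenCV has them; the wrist camera has in their place "T_tool_cam" (4x4, takes a point from camera to tool coordinates, whose origin is the TCP and whose axes are the flange's). Camera axes: x right, y down, z forward; pixel columns grow to the right and rows downward; lengths in m; the calibration is good to about 2 mm. A picture is of the moment at which its call begins: read the wrist's pose just before it.
- bot.hand_in(): hands the job in, once; it reports no verdict.
The state is a dict: "t": time; "q": joint angles; "joint_vel": joint speeds; "joint_torque": joint torques, N m; "eef_pos": TCP position; "tool_rot": TCP orientation; "contact_force": force on the tool from outside, world axes, zero at the start; "torque": the same for the moment, N m; "gripper_width": opening from 0.0 (shut) to 1.0 (fully open).
Only numpy, scipy, OpenCV 4.12 (cv2) and the standard library are available. Lean on these libraries where they do the work, as an engineer would, in place of code of your own. Each camera call takes 0.05 s, during which the arm holds its last target.

## Task

On the counter stand, three carded pipe fittings hang on pegs with upturned tips. Take the card with the tee off its peg by sliding it outward and lifting its hanger over the tip, without straining or forcing the peg, and stand it upright in the empty middle compartment of the divided red bin; set it down, do not drop it. Leave the other two cards hanging where they are.

Things in the scene. Friction and masses are not known exactly. Their poses are not given: they have to be found in the camera images.
- bar_mid (a point): Middle of the fixed display stand's dark steel crossbar, on its axis, 170 mm above the table. x points outward along the pegs, y along the bar, z up. Bar 356 mm long, 18 deep, 24 high, on two end posts; base plate 12 mm thick below the cards. Three pegs leave it along +x at y = -110, 0, +110 mm at this height. They do not yield; over 20 N on peg or stand is straining it
- peg_mid (a point): Where the middle peg leaves the bar's front face, 9 mm out from the bar's axis; axes as bar_mid. Each 6 mm round steel peg runs level, then bends up 45 degrees; its tip goes on 20 mm out and 20 mm up from the bend (axis). Each is clamped at its own pull-out length: the bend is 65 to 105 mm from the bar's axis, not reported, so feel (or see) where it is
- tee_card_center (a point): Centre, half-way up the 126 mm, of the card to take, with a black T-shaped pipe fitting mounted through it. On any one of the pegs, 33 to 43 mm from the bar's axis. x through its thickness (outward while hanging), y across, z up. Rigid, 0.08 to 0.16 kg. White card 70 wide, 4 thick, 80 high; fitting 28 thick; grey foot bar 60 x 32, 10 high along the bottom, on which it can stand
- tee_card_slot (a point): Centre of the slot in that card's hanger, 38 mm above its centre; same axes. Grey moulded hanger on top of the card: 40 mm wide, 6 thick, 46 high (17 to 63 mm above the card's centre), to be gripped across y by its two side edges. The slot is closed, 12 mm wide, 18 high; its top edge rests on the peg while it hangs
- coupling_card_center (a point): Centre of a card of the same size and make with a straight coupling on it. To be left hanging
- elbow_card_center (a point): Centre of a card of the same size and make with an elbow (L-shaped fitting) on it. To be left hanging
- bin_middle (a point): Centre of the floor of the fixed red bin's empty middle compartment, 4 mm above the table. x along the bin's long side (280 mm), y along its short one (190), z up. Walls 75 mm high. White dividers, 66 mm above this floor, bound it at x = -31 and +31 mm; 182 mm long in y, so the card goes in with its width along y. Outer compartments hold low loose fittings
There are look-alikes about, which are no part of the job. What is shaped like the part that bears tee_card_center but orange is not meant.

How it is judged:
By the outcome, as a careful person would: the job done as asked, in the order asked, and still so for the second after the job is handed in, with the robot touching nothing.
It also fails if it takes over 48 s, if anything falls off the work surface, if the arm or the gripper's body presses on something with over 40 N, if the wrist force passes 120 N, or if a joint passes its speed limit or range.

## Working session

There is one attempt and no reset: what is moved stays moved. The work goes in short steps, Python scripts to look and compute and a tool call to move; the robot and the scene stay as the last step left them, time stands still between calls to the robot, and variables do not carry over. Pictures are saved under pics/ and viewed, and the job is handed in when it is done.

Besides the shell and the picture viewer there is one more tool, called after "Call:" in YAML: its name, and indented under it one key for each argument. play_rows: Moves the arm, as the interface text tells. Its arguments: {"type":"object","properties":{"commands":{"type":"array"},"claw":{"type":"number"},"force":{"type":"number"}},"required":["commands"]}

```bash
mkdir -p pics; cat > h.py <<'E'
import numpy as np,cv2,pickle
from station import sensors,read_camera,bot
from scipy.spatial.transform import Rotation as R
def snap(n):
    o=sensors.get_obs(); c=read_camera(n); c['o']=o
    pickle.dump(c,open(f'pics/{n}.pkl','wb')); return c
def load(n): return pickle.load(open(f'pics/{n}.pkl','rb'))
def toolT(o):
    q=o['tool_rot'];T=np.eye(4);T[:3,:3]=R.from_quat([q[1],q[2],q[3],q[0]]).as_matrix();T[:3,3]=o['eef_pos'];return T
def pts(c):
    d=c['depth'];v,u=np.mgrid[0:d.shape[0],0:d.shape[1]]
    P=np.stack([(u-c['cx'])*d/c['fx'],(v-c['cy'])*d/c['fy'],d],-1)
    if 'rvec' in c:
        M=cv2.Rodrigues(np.array(c['rvec'],float))[0];W=(P-np.array(c['tvec']).ravel())@M
    else:
        T=toolT(c['o'])@np.array(c['T_tool_cam']);W=P@T[:3,:3].T+T[:3,3]
    W[d==0]=np.nan
    return W
E
python3 - <<'E'
from h import *
for n in('scene','top','wrist'):
    c=snap(n);cv2.imwrite(f'pics/{n}0.png',c['frame'])
o=sensors.get_obs();print(o)
for n in('scene','top'):
    c=load(n);M=cv2.Rodrigues(np.array(c['rvec'],float))[0];print(n,-M.T@np.array(c['tvec']).ravel(),M[2],c['fx'])
E
```

```text
{'t': 0.15, 'q': array([-1.39111379,  0.47760212,  0.02233637,  1.55620104, -0.0114778 ,
        1.10926088, -0.08310493]), 'joint_vel': array([-4.91037346e-04, -2.63862096e-03, -3.46003918e-05, -2.44988524e-03,
       -1.52895968e-04,  9.55512487e-04, -1.51780857e-03]), 'joint_torque': array([ 2.78451800e-03, -5.96925509e+01,  1.61015511e+00, -2.81487751e+01,
        1.26465518e-02,  6.57590339e-03,  3.33857955e-06]), 'eef_pos': array([0.19151163, 0.64705117, 0.40396396]), 'tool_rot': array([-4.26358213e-05,  1.43379307e-01,  9.89667582e-01, -6.70278319e-04]), 'contact_force': array([ 0.3079398 ,  0.38074608, -0.92846392]), 'torque': array([ 0.02686601, -0.04000554, -0.01859425]), 'gripper_width': 0.9984235602202647}
scene [0.97369191 0.67714927 0.63950081] [-0.5240074  -0.64503972 -0.55618342] 403.07472179703905
top [0.32916634 0.05208281 1.38810573] [ 0.14531918  0.00385833 -0.9893773 ] 488.2345688723505
```

View pics/scene0.png

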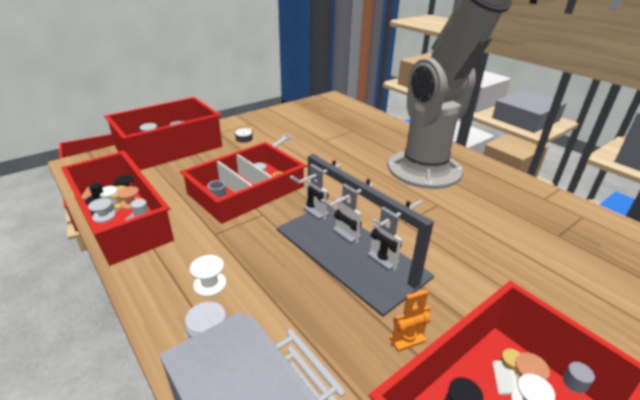

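View pics/top0.png

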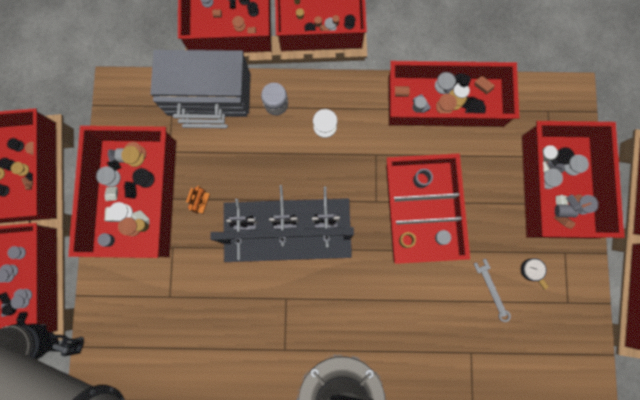

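View pics/wrist0.png

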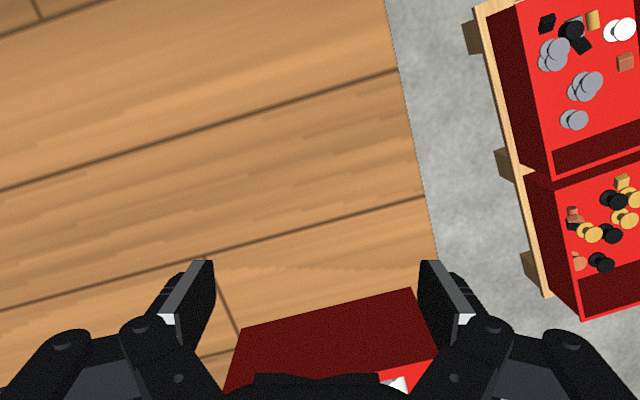

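```bash
python3 - <<'E'
from h import *
c=load('scene');cv2.imwrite('pics/s_crop.png',cv2.resize(c['frame'][150:310,270:445],None,fx=4.4,fy=3.7*1.0,interpolation=cv2.INTER_CUBIC)[:600])
c=load('top');cv2.imwrite('pics/t_crop.png',cv2.resize(c['frame'][180:270,205:365],None,fx=5,fy=5,interpolation=cv2.INTER_CUBIC))
W=pts(c)
# bin, stand points
for (u,v) in [(222,237),(285,237),(350,233),(240,200),(340,200),(394,196),(458,192),(396,222),(460,219),(425,207),(238,190),(281,190),(325,190),(242,219),(284,219),(326,219)]:
    print(u,v,W[v,u].round(3))
E
```

```text
222 237 [0.424 0.304 0.186]
285 237 [0.427 0.15  0.172]
350 233 [ 0.439 -0.011  0.183]
240 200 [ 0.546  0.296 -0.001]
340 200 [0.549 0.008 0.007]
394 196 [ 0.564 -0.147  0.002]
458 192 [ 0.565 -0.312  0.071]
396 222 [ 0.481 -0.143  0.063]
460 219 [ 0.493 -0.319  0.058]
425 207 [ 0.531 -0.233  0.012]
238 190 [0.575 0.303 0.001]
281 190 [0.544 0.162 0.183]
325 190 [0.546 0.052 0.184]
242 219 [0.471 0.258 0.178]
284 219 [0.476 0.156 0.145]
326 219 [0.474 0.048 0.173]
```

View pics/s_crop.png

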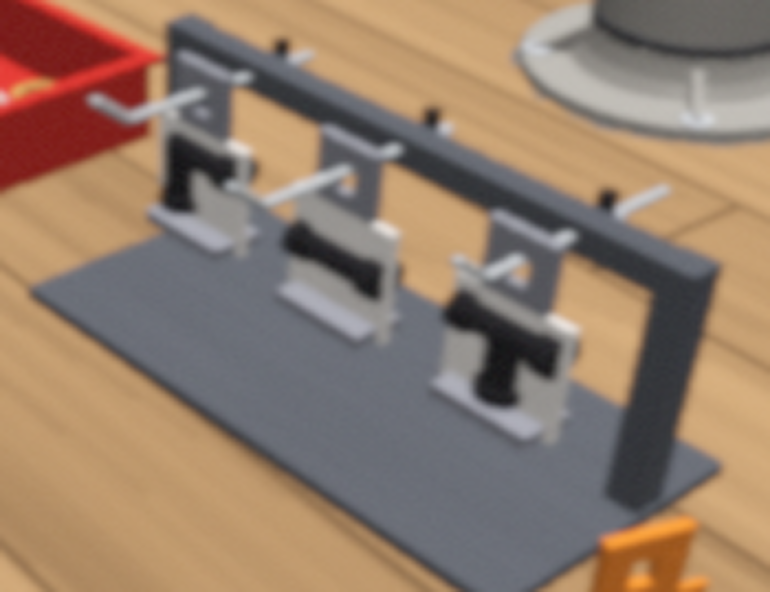

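View pics/t_crop.png

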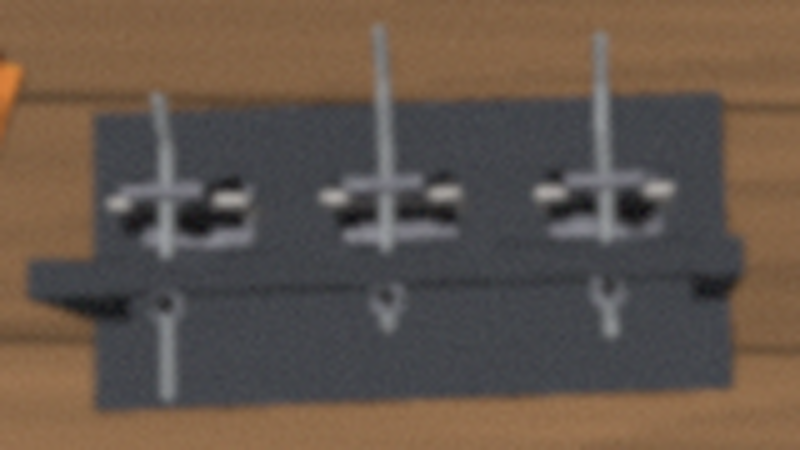

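```bash
python3 - <<'E'
from h import *
c=load('wrist');print(np.array(c['T_tool_cam']).round(3),c['fx'],c['cx'],c['cy']); print(toolT(c['o']).round(3))
for n in ('scene','top'):
    W=pts(load(n));F=load(n)['frame'].astype(int)
    m=(W[...,0]>.39)&(W[...,0]<.46)&(W[...,1]>-.05)&(W[...,1]<.35)&(W[...,2]>.15)&(W[...,2]<.2)
    m&=F.max(-1)<110
    P=W[m];print(n,len(P),np.nanmin(P,0).round(3),np.nanmax(P,0).round(3),P.mean(0).round(3))
    m2=P[:,2]>.172
    print(np.polyfit(P[m2,1],P[m2,0],1), np.median(P[m2,2]))
    # cards: white
    m=(W[...,0]>.44)&(W[...,0]<.56)&(W[...,1]>-.05)&(W[...,1]<.35)&(W[...,2]>.05)&(W[...,2]<.21)
    P=W[m]
    for lo,hi in((0.2,.32),(.1,.2),(0,.1)):
        Q=P[(P[:,1]>lo)&(P[:,1]<hi)];print(len(Q),Q.min(0).round(3),Q.max(0).round(3),np.median(Q,0).round(3))
E
```

```text
[[ 0.    -0.949 -0.314  0.08 ]
 [ 1.    -0.     0.001  0.   ]
 [-0.001 -0.314  0.949  0.029]
 [ 0.     0.     0.     1.   ]] 353.2883265940714 316.1242513014614 192.21913511934974
[[-0.959  0.284 -0.     0.192]
 [ 0.284  0.959 -0.002  0.647]
 [-0.    -0.002 -1.     0.404]
 [ 0.     0.     0.     1.   ]]
scene 1142 [ 0.414 -0.015  0.15 ] [0.457 0.337 0.19 ] [0.442 0.2   0.173]
[-0.05195762  0.45205072] 0.17859185701972322
1718 [0.44  0.2   0.063] [0.521 0.32  0.194] [0.475 0.273 0.131]
1555 [0.44  0.1   0.063] [0.556 0.2   0.194] [0.479 0.164 0.136]
1298 [0.44  0.    0.063] [0.554 0.1   0.193] [0.483 0.055 0.141]
top 1236 [ 0.411 -0.019  0.151] [0.454 0.336 0.195] [0.435 0.158 0.181]
[-0.04953329  0.44351271] 0.18185602006835871
420 [0.44  0.202 0.066] [0.519 0.306 0.193] [0.468 0.267 0.134]
500 [0.44  0.1   0.062] [0.556 0.2   0.198] [0.472 0.159 0.168]
559 [0.44  0.001 0.063] [0.554 0.1   0.194] [0.472 0.051 0.173]
```

Call:
play_rows:
  commands:
    - [0,0,-0.015,-6.45]
    - [0,0,-0.015,-6.45]
    - [0,0,-0.016,-6.5]
    - [-0.0212,-0.0262,0,0]
    - [-0.0212,-0.0262,0,0]
    - [-0.0212,-0.0262,0,0]
    - [-0.0212,-0.0262,0,0]
    - [-0.0212,-0.0262,0,0]
    - [-0.0212,-0.0262,0,0]
    - [-0.0212,-0.0262,0,0]
    - [-0.0212,-0.0262,0,0]
    - [-0.0212,-0.0262,0,0]
    - [-0.0212,-0.0262,0,0]
    - [-0.0212,-0.0262,0,0]
    - [-0.0212,-0.0262,0,0]
    - [-0.0212,-0.0262,0,0]
    - [-0.0212,-0.0262,0,0]
    - [-0.0212,-0.0262,0,0]
    - [0,0,0,0]
    - [0,0,0,0]
  claw: 0.0854

```text
t: 2.15
eef_pos: [0.5295, 0.2702, 0.4504]
tool_rot: [-0.0, -0.024, 1.0, -0.0]
contact_force: [-0.8, 0.8, -0.2]
gripper_width: 1.001
```

```bash
python3 - <<'E'
from h import *
c=snap('wrist');cv2.imwrite('pics/w1.png',c['frame']);print(toolT(c['o']).round(4),c['o']['contact_force'],c['o']['t'])
E
```

```text
[[-9.988e-01 -4.880e-02 -6.000e-04  5.295e-01]
 [-4.880e-02  9.988e-01 -3.000e-04  2.702e-01]
 [ 6.000e-04 -2.000e-04 -1.000e+00  4.504e-01]
 [ 0.000e+00  0.000e+00  0.000e+00  1.000e+00]] [-0.80023068  0.76500847 -0.22554985] 2.15
```

View pics/w1.png

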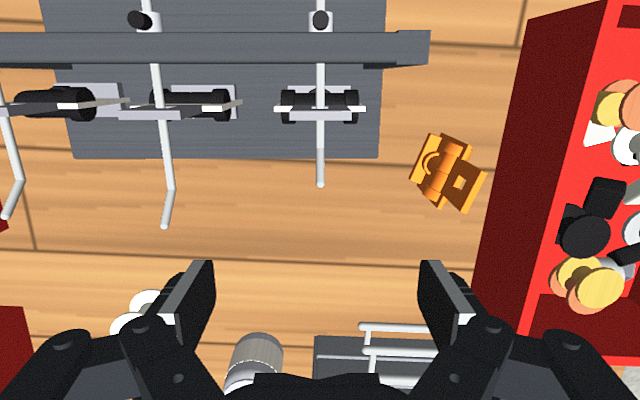

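```bash
python3 - <<'E'
from h import *
c=load('wrist');W=pts(c);F=c['frame']
cv2.imwrite('pics/w1crop.png',cv2.resize(F[20:200,240:400],None,fx=3.3,fy=3.3,interpolation=cv2.INTER_CUBIC))
for u,v in [(100,42),(250,42),(400,42),(287,112),(300,110),(320,112),(340,112),(355,110),(320,70),(320,90),(320,125),(320,140),(320,150),(320,158),(320,165),(320,175),(320,184)]:
    print(u,v,W[v,u].round(4))
# bar top
m=(abs(W[...,2]-.182)<.006)&(W[...,0]<.455)&(W[...,0]>.4)
P=W[m];
e=[]
for lo in np.arange(.0,.34,.04):
    Q=P[(P[:,1]>lo)&(P[:,1]<lo+.04)]
    if len(Q)>20:e.append((lo+.02,Q[:,0].min(),Q[:,0].max(),np.median(Q[:,2]),Q[:,1].max()))
print(np.round(e,4))
a=np.array(e)[1:-1];print(np.polyfit(a[:,0],(a[:,1]+a[:,2])/2,1))
# tee hanger top
m=(W[...,2]>.183)&(W[...,2]<.2)&(W[...,1]>.24)&(W[...,1]<.31)&(W[...,0]>.45)&(W[...,0]<.49)
P=W[m];print(len(P),P.min(0),P.max(0),np.median(P,0),np.polyfit(P[:,1],P[:,0],1))
S=load('scene');cv2.imwrite('pics/tee.png',cv2.resize(S['frame'][200:275,360:410],None,fx=8,fy=8,interpolation=cv2.INTER_CUBIC))
E
```

```text
100 42 [0.4365 0.1325 0.185 ]
250 42 [0.4319 0.2245 0.183 ]
400 42 [0.4273 0.3175 0.1836]
287 112 [0.4782 0.2448 0.1345]
300 110 [0.4713 0.2571 0.1866]
320 112 [0.4717 0.2701 0.1892]
340 112 [0.471  0.2828 0.1907]
355 110 [0.4733 0.2976 0.1436]
320 70 [0.446  0.2689 0.173 ]
320 90 [0.4587 0.2696 0.1743]
320 125 [0.4818 0.2708 0.1755]
320 140 [0.4922 0.2713 0.1751]
320 150 [0.4992 0.2717 0.1757]
320 158 [0.5042 0.2719 0.179 ]
320 165 [0.5079 0.272  0.1842]
320 175 [0.5134 0.2723 0.1902]
320 184 [0.5182 0.2725 0.1951]
[[0.06   0.4337 0.4519 0.183  0.08  ]
 [0.1    0.431  0.4511 0.1831 0.12  ]
 [0.14   0.4175 0.4491 0.1831 0.16  ]
 [0.18   0.4172 0.4471 0.1831 0.2   ]
 [0.22   0.4252 0.4451 0.1832 0.24  ]
 [0.26   0.4085 0.4431 0.1832 0.28  ]
 [0.3    0.4204 0.4408 0.1833 0.32  ]
 [0.34   0.4195 0.4401 0.1834 0.3368]]
[-0.05118478  0.44323922]
680 [0.46977615 0.25050793 0.18477067] [0.47769471 0.29029166 0.19217392] [0.47343177 0.27049673 0.19015138] [-0.04843298  0.48663739]
```

View pics/w1crop.png

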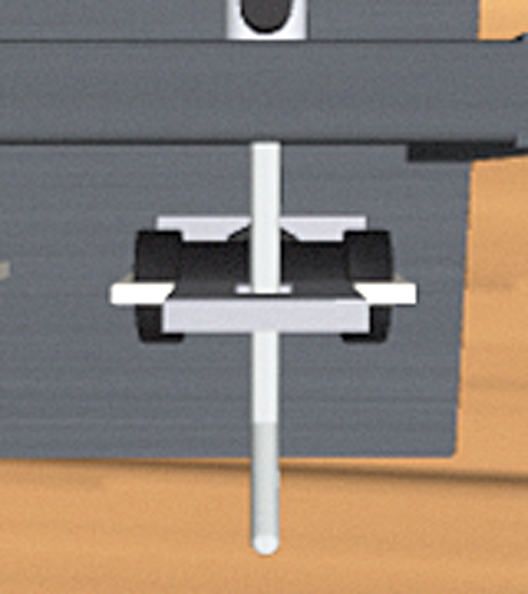

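View pics/tee.png

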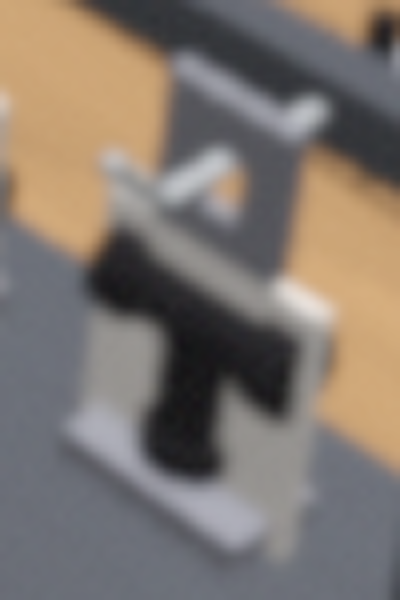

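Call:
play_rows:
  commands:
    - [0.0282,0.0015,0,0]
    - [0.0282,0.0015,0,0]
    - [0,0,0.03,0]
    - [0,0,0.03,0]
    - [0,0,0.03,0]
    - [0,0,0.015,0]
    - [0,0,0.014,0]
    - [0,0,0,0]
    - [0,0,0,0]

```text
t: 3.1
eef_pos: [0.4726, 0.2717, 0.3321]
tool_rot: [0.0, -0.026, 1.0, 0.0]
contact_force: [-0.1, -0.3, -0.9]
gripper_width: 0.998
```

```bash
python3 - <<'E'
from h import *
c=snap('wrist');cv2.imwrite('pics/w2.png',c['frame'])
c=snap('scene');cv2.imwrite('pics/s2.png',cv2.resize(c['frame'][130:290,300:460],None,fx=3.7,fy=3.7,interpolation=cv2.INTER_CUBIC))
E
```

```text
(no output)
```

View pics/w2.png

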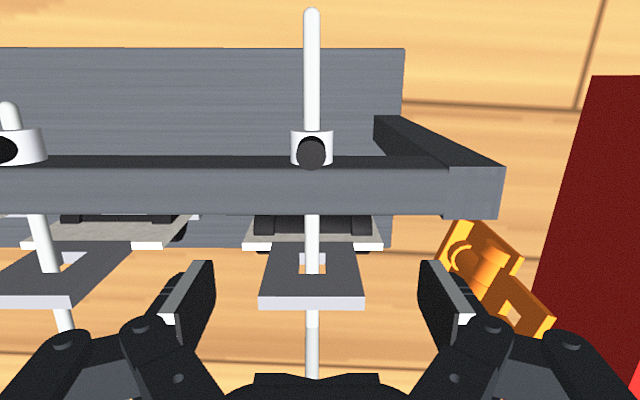

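View pics/s2.png

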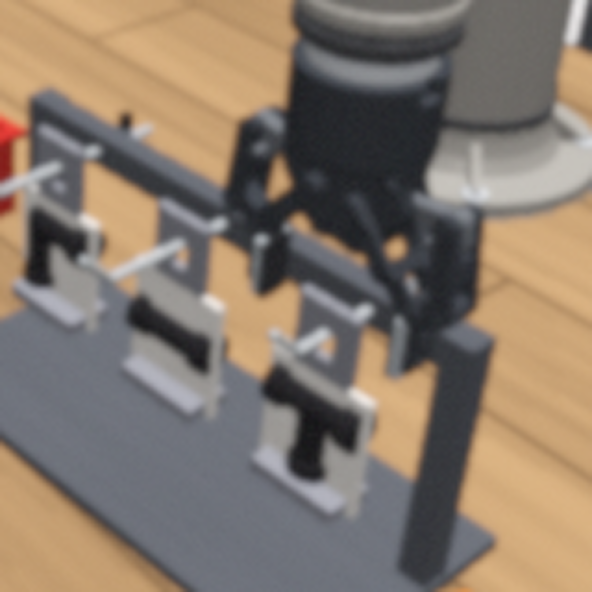

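```bash
python3 - <<'E'
from h import *
c=load('wrist');W=pts(c)
T=toolT(c['o']);L=(W-T[:3,3])@T[:3,:3]
for u,v in [(265,300),(311,303),(358,303),(259,302),(364,302),(311,260),(311,210)]: print(u,v,W[v,u].round(4),L[v,u].round(4))
m=(W[...,2]>.15)&(W[...,2]<.2)&(abs(L[...,1])<.03)&(abs(L[...,0])<.012)
P=L[m];print(P.min(0),P.max(0),np.median(P,0))
E
```

```text
265 300 [0.4734 0.2528 0.1899] [ 0.0002 -0.0189  0.1422]
311 303 [0.4739 0.2701 0.1898] [-0.0013 -0.0017  0.1424]
358 303 [0.4728 0.2877 0.1901] [-0.001   0.0159  0.142 ]
259 302 [0.4737 0.2507 0.1908] [-0.     -0.021   0.1413]
364 302 [0.4725 0.2899 0.1897] [-0.0009  0.0182  0.1424]
311 260 [0.4642 0.2694 0.1748] [ 0.0086 -0.0019  0.1573]
311 210 [0.4391 0.2684 0.1832] [ 0.0336 -0.0017  0.1489]
[-0.00494423 -0.02168434  0.14036942] [0.01192092 0.01853563 0.18207768] [ 0.0017849  -0.00148374  0.15193205]
```

Call:
play_rows:
  commands:
    - [0,-0.0014,0,0]
    - [0,0,0,0]

```text
t: 3.4
eef_pos: [0.473, 0.2695, 0.3324]
tool_rot: [0.001, -0.025, 1.0, 0.0]
contact_force: [-0.0, -0.1, -0.7]
gripper_width: 1.002
```

Call:
play_rows:
  commands:
    - [0,0,0,0]
    - [0,0,0,0]
    - [0,0,0,0]
    - [0,0,0,0]
    - [0,0,0,0]
    - [0,0,0,0]
    - [0,0,0,0]
    - [0,0,0,0]
  claw: 0.03
  force: 45

```text
t: 4.2
eef_pos: [0.4728, 0.2695, 0.3318]
tool_rot: [0.0, -0.025, 1.0, -0.0]
contact_force: [-1.0, -2.4, 3.4]
gripper_width: 0.457
```

Call:
play_rows:
  commands:
    - [0,0,-0.002,0]
    - [0,0,-0.002,0]
    - [0,0,-0.002,0]
    - [0,0,0,0]
    - [0,0,0,0]

```text
t: 4.7
eef_pos: [0.4727, 0.2697, 0.3377]
tool_rot: [-0.0, -0.025, 1.0, 0.0]
contact_force: [1.4, -0.6, -2.0]
gripper_width: 0.455
```

```bash
python3 - <<'E'
from h import *
o=sensors.get_obs();print(o['contact_force'],o['torque'],o['eef_pos'])
c=snap('wrist');cv2.imwrite('pics/w3.png',c['frame'])
E
```

```text
[ 1.44446131 -0.56428496 -2.00981927] [-0.00336009 -0.02094076  0.0176577 ] [0.47265602 0.26968904 0.33767359]
```

View pics/w3.png

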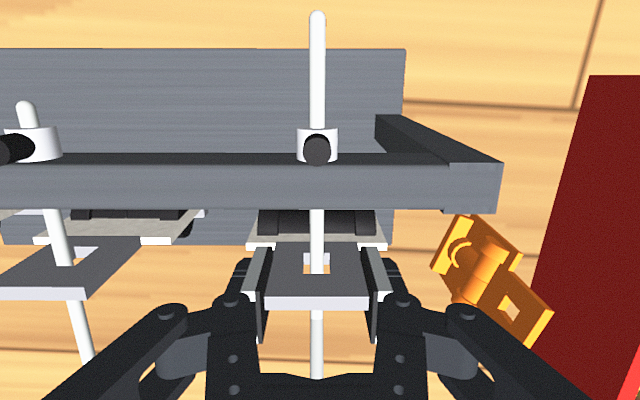

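Gripped squarely by the side edges (x 262–374 px), peg centred in the slot at (316,262). Sliding outward.

Call:
play_rows:
  commands:
    - [-0.006,0,0,0]
    - [-0.006,0,0,0]
    - [-0.006,0,0,0]
    - [-0.006,0,0,0]
    - [0,0,0,0]
    - [0,0,0,0]

```text
t: 5.35
eef_pos: [0.4968, 0.2708, 0.3376]
tool_rot: [-0.0, -0.025, 1.0, -0.0]
contact_force: [-0.3, 0.1, -0.8]
gripper_width: 0.457
```

```bash
python3 - <<'E'
from h import *
o=sensors.get_obs();print(o['contact_force'],o['torque'],o['eef_pos'])
c=snap('wrist');cv2.imwrite('pics/w4.png',c['frame'])
c=snap('scene');cv2.imwrite('pics/s4.png',cv2.resize(c['frame'][180:290,330:440],None,fx=5.4,fy=5.4,interpolation=cv2.INTER_CUBIC))
E
```

```text
[-0.34408133  0.13632936 -0.80062698] [-0.00502472  0.01800316 -0.03620575] [0.49682591 0.27080301 0.33756414]
```

View pics/w4.png

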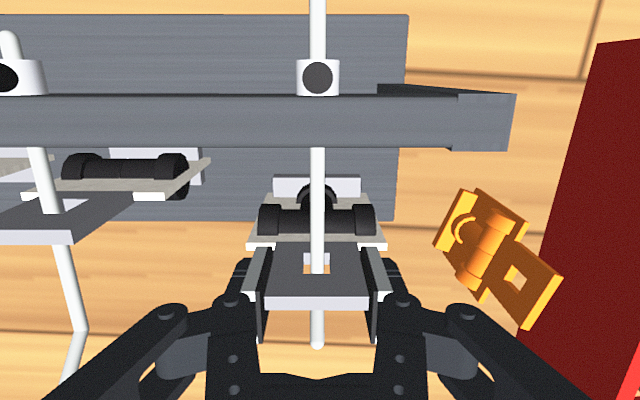

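View pics/s4.png

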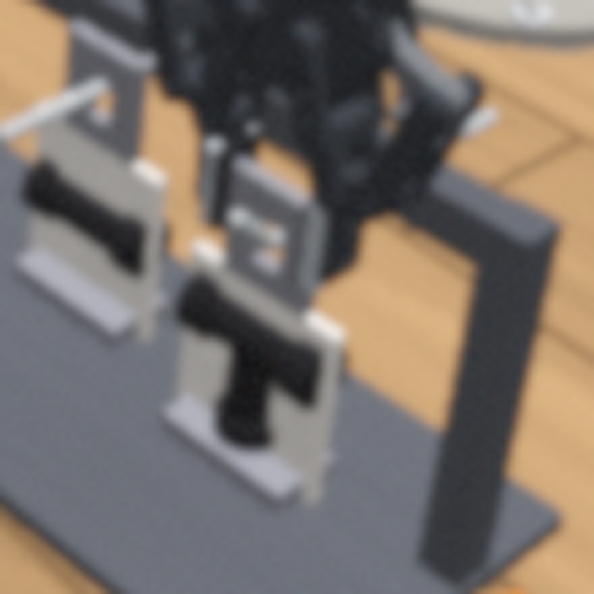

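Call:
play_rows:
  commands:
    - [-0.004,0,-0.002,0]
    - [-0.003,0,-0.002,0]
    - [-0.002,0,-0.002,0]
    - [0,0,0,0]

```text
t: 5.85
eef_pos: [0.5062, 0.2713, 0.3442]
tool_rot: [0.0, -0.025, 1.0, 0.0]
contact_force: [-0.1, -0.3, -1.3]
gripper_width: 0.456
```

Call:
play_rows:
  commands:
    - [-0.002,0,-0.002,0]
    - [-0.002,0,-0.002,0]
    - [0,0,0,0]

```text
t: 6.15
eef_pos: [0.51, 0.2715, 0.3481]
tool_rot: [0.0, -0.025, 1.0, 0.0]
contact_force: [0.2, 0.6, -0.6]
gripper_width: 0.454
```

```bash
python3 - <<'E'
from h import *
o=sensors.get_obs();print(o['contact_force'],o['torque'],o['eef_pos'])
c=snap('wrist');cv2.imwrite('pics/w5.png',cv2.resize(c['frame'][200:380,220:420],None,fx=3,fy=3))
c=snap('scene');cv2.imwrite('pics/s5.png',cv2.resize(c['frame'][180:290,330:440],None,fx=5.4,fy=5.4,interpolation=cv2.INTER_CUBIC))
E
```

```text
[ 0.18968491  0.62649607 -0.56718683] [-0.01897653 -0.03543124  0.00542483] [0.51004934 0.27151369 0.34805576]
```

View pics/w5.png

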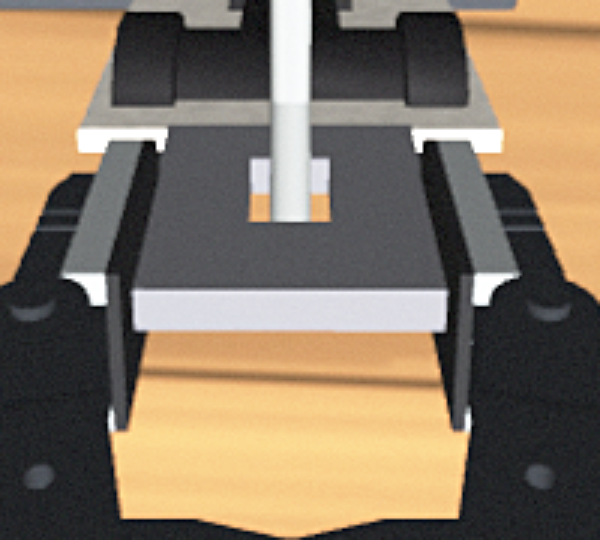

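View pics/s5.png

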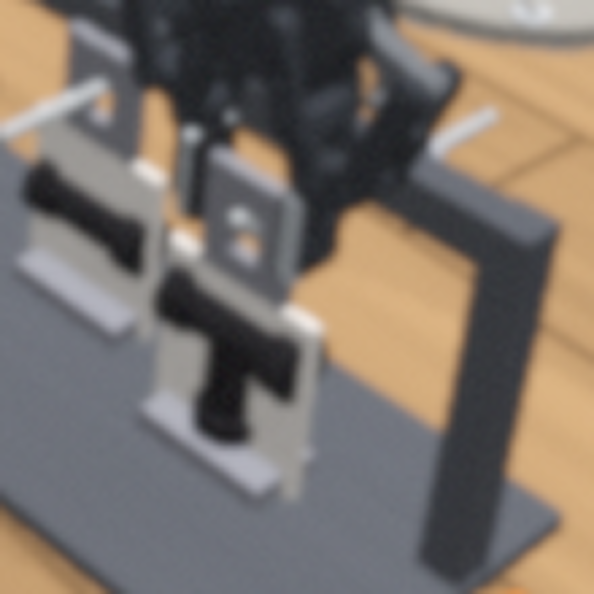

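Call:
play_rows:
  commands:
    - [-0.003,0,-0.002,0]
    - [-0.002,0,-0.002,0]
    - [-0.002,0,-0.002,0]
    - [0,0,0,0]

```text
t: 6.65
eef_pos: [0.5172, 0.2719, 0.3542]
tool_rot: [0.001, -0.025, 1.0, 0.0]
contact_force: [-0.8, 0.1, -1.2]
gripper_width: 0.453
```

Call:
play_rows:
  commands:
    - [-0.002,0,-0.002,0]
    - [-0.002,0,-0.002,0]
    - [-0.002,0,-0.002,0]
    - [0,0,0,0]

```text
t: 7.05
eef_pos: [0.5231, 0.2722, 0.3601]
tool_rot: [0.0, -0.025, 1.0, 0.0]
contact_force: [-0.2, 0.1, -1.4]
gripper_width: 0.453
```

Call:
play_rows:
  commands:
    - [-0.002,0,-0.002,0]
    - [-0.002,0,-0.002,0]
    - [-0.002,0,-0.002,0]
    - [-0.002,0,-0.002,0]
    - [0,0,0,0]

```text
t: 7.55
eef_pos: [0.5311, 0.2726, 0.3681]
tool_rot: [0.0, -0.025, 1.0, 0.0]
contact_force: [0.1, 0.2, -1.3]
gripper_width: 0.457
```

```bash
python3 - <<'E'
from h import *
o=sensors.get_obs();print(o['contact_force'],o['torque'],o['eef_pos'])
c=snap('wrist');cv2.imwrite('pics/w6.png',cv2.resize(c['frame'][200:380,220:420],None,fx=3,fy=3))
c=snap('scene');cv2.imwrite('pics/s6.png',cv2.resize(c['frame'][180:290,330:440],None,fx=5.4,fy=5.4,interpolation=cv2.INTER_CUBIC))
# bin measurement from top
c=load('top');W=pts(c);F=c['frame'].astype(int)
w=(F.min(-1)>140)&(W[...,1]<-.12)&(W[...,1]>-.34)&(W[...,2]>.045)&(W[...,2]<.09)&(W[...,0]>.44)&(W[...,0]<.62)
for lo,hi in((.44,.525),(.525,.62)):
    P=W[w&(W[...,0]>lo)&(W[...,0]<hi)];print(len(P),P.min(0),P.max(0),P.mean(0),np.polyfit(P[:,1],P[:,0],1))
r=(F[...,2]>60)&(F[...,1]<.4*F[...,2])&(W[...,2]>.068)&(W[...,2]<.09)&(W[...,1]<-.1)&(W[...,1]>-.37)&(W[...,0]>.36)&(W[...,0]<.7)
P=W[r][:,:2].astype(np.float32);print(len(P),cv2.minAreaRect(P))
E
```

```text
[ 0.14524225  0.22395576 -1.28211903] [-0.03762805  0.01514435 -0.00346037] [0.53107598 0.27256986 0.36809165]
76 [ 0.48174005 -0.30874982  0.051092  ] [ 0.49418704 -0.14490234  0.07708615] [ 0.48834225 -0.22727238  0.06654531] [-0.0700775   0.47241557]
73 [ 0.5475674  -0.30616468  0.05807906] [ 0.56014994 -0.14029214  0.07519432] [ 0.55421197 -0.22278683  0.0680436 ] [-0.07091133  0.53841386]
1491 ((0.5223647952079773, -0.2261577844619751), (0.29029858112335205, 0.20303340256214142), 4.121210098266602)
```

View pics/w6.png

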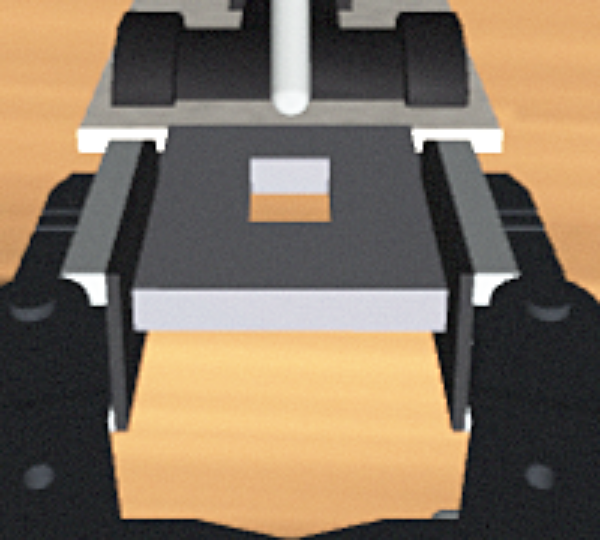

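View pics/s6.png

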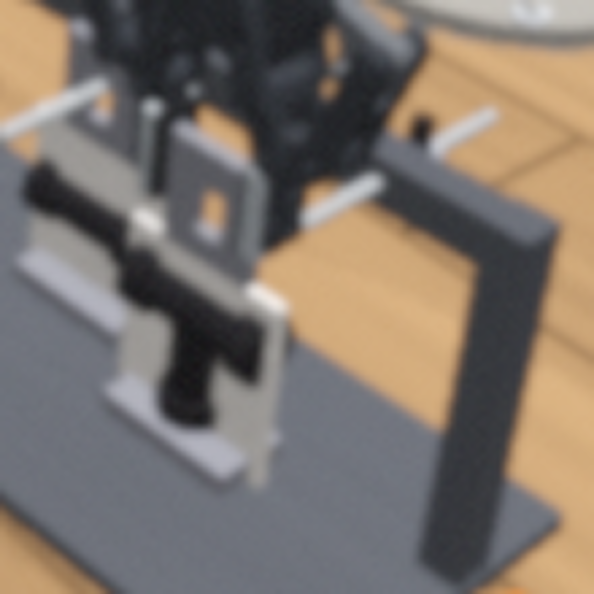

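Call:
play_rows:
  commands:
    - [-0.01,0,-0.008,0]
    - [-0.02,0,-0.014,0]
    - [-0.025,0,-0.018,0]
    - [-0.025,0,-0.018,0]
    - [-0.02,0,-0.014,0]
    - [-0.015,0,-0.01,0]
    - [0,-0.01,0,-0.6]
    - [0,-0.02,0,-0.6]
    - [0,-0.03,0,0]
    - [0,-0.03,0,0]
    - [0,-0.03,0,0]
    - [0,-0.03,0,0]
    - [0,-0.03,0,0]
    - [0,-0.03,0,0]
    - [0,-0.03,0,0]
    - [0,-0.03,0,0]
    - [0,-0.03,0,0]
    - [0,-0.03,0,0]
    - [0,-0.03,0,0]
    - [0,-0.03,0,0]

```text
t: 9.65
eef_pos: [0.6723, -0.1123, 0.4494]
tool_rot: [-0.0, -0.036, 0.999, 0.0]
contact_force: [0.2, -0.1, -0.7]
gripper_width: 0.457
```

```bash
python3 - <<'E'
from h import *
o=sensors.get_obs();T=toolT(o);print(T.round(4),o['contact_force'])
d=np.array([.521,-.226,T[2,3]])-T[:3,3];print(T[:3,:3].T@d)
E
```

```text
[[-9.974e-01 -7.180e-02 -1.000e-03  6.723e-01]
 [-7.180e-02  9.974e-01  1.000e-04 -1.123e-01]
 [ 1.000e-03  2.000e-04 -1.000e+00  4.494e-01]
 [ 0.000e+00  0.000e+00  0.000e+00  1.000e+00]] [ 0.16934228 -0.1160662  -0.72048098]
[ 1.59044315e-01 -1.02521236e-01  1.37067397e-04]
```

Call:
play_rows:
  commands:
    - [0,-0.03,0,0]
    - [0.012,-0.03,0,0]
    - [0.02,-0.025,0,0]
    - [0.025,-0.0175,0,0]
    - [0.025,0,0,0]
    - [0.025,0,0,0]
    - [0.022,0,0,0]
    - [0.015,0,0,0]
    - [0.01,0,0,0]
    - [0.005,0,0,0]
    - [0,0,0,0]
    - [0,0,0,0]

```text
t: 10.85
eef_pos: [0.5223, -0.224, 0.4497]
tool_rot: [0.0, -0.036, 0.999, 0.0]
contact_force: [0.8, -0.1, -0.9]
gripper_width: 0.456
```

```bash
python3 - <<'E'
from h import *
c=snap('wrist');cv2.imwrite('pics/w7.png',c['frame']);print(c['o']['contact_force'])
c=snap('scene');cv2.imwrite('pics/s7.png',cv2.resize(c['frame'][50:280,170:430],None,fx=2.5,fy=2.5,interpolation=cv2.INTER_CUBIC))
E
```

```text
[ 0.80042394 -0.0594569  -0.86528342]
```

View pics/w7.png

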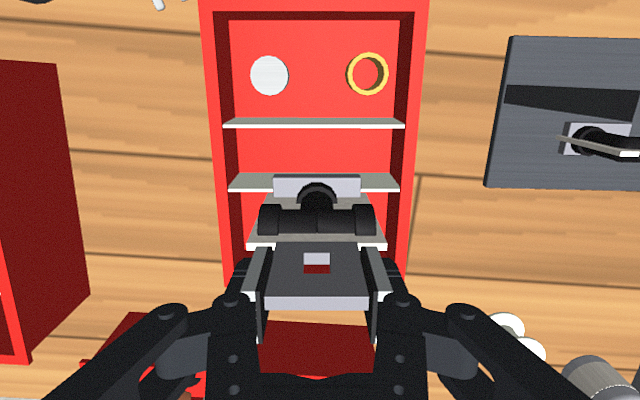

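View pics/s7.png

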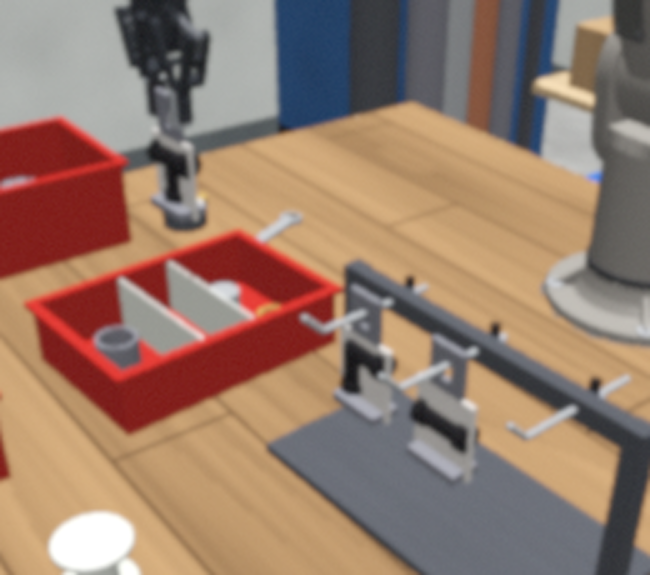

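```bash
python3 - <<'E'
from h import *
c=load('wrist');W=pts(c);F=c['frame'].astype(int);T=toolT(c['o']);L=(W-T[:3,3])@T[:3,:3]
w=(F.min(-1)>70)&(F.max(-1)-F.min(-1)<40)&(W[...,2]>.06)&(W[...,2]<.08)&(abs(W[...,1]+.225)<.1)&(W[...,0]>.4)&(W[...,0]<.65)
v,u=np.nonzero(w);print(v.min(),v.max(),u.min(),u.max())
for lo,hi in((.44,.521),(.521,.62)):
    k=w&(W[...,0]>lo)&(W[...,0]<hi);P=W[k];Q=L[k]
    print(len(P),P.min(0).round(4),P.max(0).round(4),np.median(P,0).round(4),'yaw',np.degrees(np.arctan(-np.polyfit(P[:,1],P[:,0],1)[0])),'tool x',np.percentile(Q[:,0],[2,50,98]).round(4),'tool y',Q[:,1].min(),Q[:,1].max())
for vv in range(110,135,2): print(vv,W[vv,300].round(4))
print()
for vv in range(165,200,2): print(vv,W[vv,240].round(4),W[vv,390].round(4))
# foot / card pos in tool
m=(abs(L[...,1])<.04)&(abs(L[...,0])<.03)&(L[...,2]<.29)&(L[...,2]>.25)
P=L[m];print('foot',len(P),P.min(0),P.max(0))
E
```

```text
123 191 222 404
733 [ 0.4823 -0.318   0.06  ] [ 0.4973 -0.1371  0.0742] [ 0.4898 -0.229   0.071 ] yaw 4.1252994074550395 tool x [0.0316 0.0335 0.0341] tool y -0.09180185874190129 0.08916723872823783
495 [ 0.5479 -0.3134  0.0601] [ 0.5633 -0.1332  0.0733] [ 0.558  -0.2702  0.0701] yaw 4.105678637101718 tool x [-0.0344 -0.0322 -0.0316] tool y -0.0920195721159565 0.08868974003238211
110 [ 0.482  -0.245   0.0045]
112 [ 0.4842 -0.2449  0.0049]
114 [ 0.4863 -0.2447  0.0061]
116 [ 0.4887 -0.2446  0.0048]
118 [ 0.4898 -0.2441  0.0147]
120 [ 0.4897 -0.2433  0.0338]
122 [ 0.4896 -0.2426  0.0512]
124 [ 0.4898 -0.242   0.0656]
126 [ 0.4911 -0.2417  0.0704]
128 [ 0.5022 -0.2438  0.0066]
130 [ 0.5048 -0.2437  0.005 ]
132 [ 0.507  -0.2435  0.0059]
134 [ 0.5093 -0.2434  0.0057]

165 [ 0.552  -0.3134  0.0051] [ 0.5379 -0.1338  0.0092]
167 [ 0.5544 -0.3134  0.0054] [ 0.541  -0.1329  0.0067]
169 [ 0.5568 -0.3133  0.0057] [ 0.5429 -0.1331  0.009 ]
171 [ 0.5596 -0.3135  0.0045] [ 0.5449 -0.1332  0.0109]
173 [ 0.5607 -0.3125  0.0096] [ 0.5471 -0.1331  0.0119]
175 [ 0.5611 -0.311   0.0168] [ 0.5484 -0.1338  0.0162]
177 [ 0.5607 -0.3091  0.0262] [ 0.5484 -0.1356  0.0254]
179 [ 0.5611 -0.3078  0.0329] [ 0.5485 -0.1373  0.0338]
181 [ 0.5606 -0.3059  0.042 ] [ 0.5484 -0.139   0.0424]
183 [ 0.5605 -0.3043  0.0498] [ 0.5485 -0.1406  0.0503]
185 [ 0.5603 -0.3028  0.0574] [ 0.5487 -0.142   0.0572]
187 [ 0.5603 -0.3014  0.0643] [ 0.5482 -0.1439  0.0665]
189 [ 0.5603 -0.3001  0.0708] [ 0.5486 -0.145   0.0722]
191 [ 0.5623 -0.2999  0.0715] [ 0.5507 -0.1447  0.0724]
193 [ 0.5864 -0.3125  0.0088] [ 0.5697 -0.1315  0.0194]
195 [ 0.5883 -0.3121  0.0107] [ 0.5722 -0.1311  0.0195]
197 [ 0.5916 -0.3125  0.0087] [ 0.5752 -0.1304  0.0179]
199 [ 0.5936 -0.3121  0.0105] [ 0.5774 -0.1303  0.0189]
foot 1982 [ 1.50675051e-04 -3.43329974e-02  2.50005675e-01] [0.01539162 0.03568604 0.26763775]
```

Call:
play_rows:
  commands:
    - [0,0,0.01,0]
    - [0,0,0.02,0]
    - [0,0,0.025,0]
    - [0,0,0.025,0]
    - [0,0,0.025,0]
    - [0,0,0.025,0]
    - [0,0,0.02,0]
    - [0,0,0.01,0]
    - [0,0,0.005,0]
    - [0,0,0,0]
    - [0,0,0,0]

```text
t: 12.05
eef_pos: [0.5222, -0.2244, 0.2854]
tool_rot: [0.001, -0.036, 0.999, -0.0]
contact_force: [0.6, -0.7, -1.2]
gripper_width: 0.456
```

Call:
play_rows:
  commands:
    - [0,0,0.002,0]
    - [0,0,0.002,0]
    - [0,0,0.002,0]
    - [0,0,0,0]

```text
t: 12.45
eef_pos: [0.5217, -0.2242, 0.2785]
tool_rot: [-0.0, -0.036, 0.999, 0.0]
contact_force: [-0.2, -0.1, -1.4]
gripper_width: 0.46
```

Call:
play_rows:
  commands:
    - [0,0,0.001,0]
    - [0,0,0.001,0]
    - [0,0,0,0]

```text
t: 12.75
eef_pos: [0.5217, -0.2242, 0.2765]
tool_rot: [-0.0, -0.036, 0.999, 0.0]
contact_force: [0.5, -0.1, -2.1]
gripper_width: 0.455
```

Expected contact at TCP z ≈ 0.273.

Call:
play_rows:
  commands:
    - [0,0,0.001,0]
    - [0,0,0.001,0]
    - [0,0,0,0]

```text
t: 13.05
eef_pos: [0.5217, -0.2242, 0.2745]
tool_rot: [-0.0, -0.036, 0.999, 0.0]
contact_force: [-0.1, -0.5, -2.0]
gripper_width: 0.451
```

Call:
play_rows:
  commands:
    - [0,0,0.001,0]
    - [0,0,0,0]
    - [0,0,0,0]

```text
t: 13.35
eef_pos: [0.5218, -0.2242, 0.2737]
tool_rot: [-0.0, -0.036, 0.999, 0.0]
contact_force: [-0.9, 0.4, -1.6]
gripper_width: 0.451
```

Call:
play_rows:
  commands:
    - [0,0,0.001,0]
    - [0,0,0,0]
    - [0,0,0,0]

```text
t: 13.65
eef_pos: [0.522, -0.2243, 0.2731]
tool_rot: [0.0, -0.036, 0.999, -0.0]
contact_force: [-1.4, 1.5, 4.0]
gripper_width: 0.457
```

Contact with the floor (+4 N). Releasing gently.

Call:
play_rows:
  commands:
    - [0,0,0,0]
    - [0,0,0,0]
    - [0,0,0,0]
    - [0,0,0,0]
  claw: 0.05
  force: 20

```text
t: 14.05
eef_pos: [0.5217, -0.2242, 0.2725]
tool_rot: [-0.0, -0.036, 0.999, 0.0]
contact_force: [0.3, 0.3, -0.6]
gripper_width: 0.585
```

```bash
python3 - <<'E'
from h import *
c=snap('wrist');cv2.imwrite('pics/w8.png',c['frame']);print(c['o']['contact_force'],c['o']['gripper_width'])
c=snap('scene');cv2.imwrite('pics/s8.png',cv2.resize(c['frame'][100:230,170:310],None,fx=4.5,fy=4.5,interpolation=cv2.INTER_CUBIC))
E
```

```text
[ 0.33762264  0.26153102 -0.60492161] 0.585001720027598
```

View pics/w8.png

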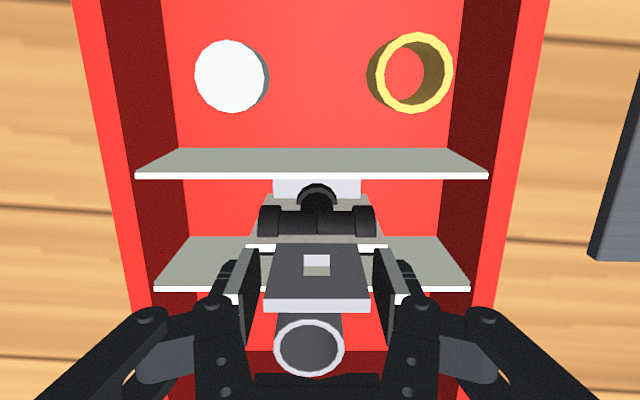

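View pics/s8.png

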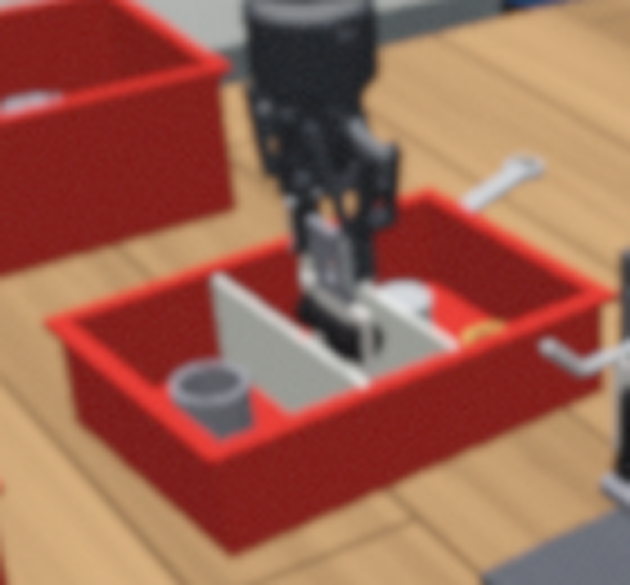

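Card stands free between the dividers, hanger at (316,275) px with gaps on both sides to the pads. Opening fully and retreating straight up.

Call:
play_rows:
  commands:
    - [0,0,0,0]
    - [0,0,0,0]
    - [0,0,0,0]
    - [0,0,0,0]
    - [0,0,-0.005,0]
    - [0,0,-0.01,0]
    - [0,0,-0.02,0]
    - [0,0,-0.03,0]
    - [0,0,-0.03,0]
    - [0,0,-0.03,0]
    - [0,0,-0.03,0]
    - [0,0,-0.03,0]
    - [0,0,-0.01,0]
    - [0,0,0,0]
    - [0,0,0,0]
    - [0,0,0,0]
  claw: 0.075

```text
t: 15.75
eef_pos: [0.5214, -0.224, 0.466]
tool_rot: [-0.001, -0.036, 0.999, 0.0]
contact_force: [0.1, 0.0, -1.0]
gripper_width: 0.877
```

```bash
python3 - <<'E'
from h import *
c=snap('wrist');cv2.imwrite('pics/w9.png',c['frame']);print(c['o']['contact_force'],c['o']['eef_pos'],c['o']['t'])
W=pts(c);m=(abs(W[...,0]-.522)<.04)&(abs(W[...,1]+.225)<.04)&(W[...,2]>.11)&(W[...,2]<.16);P=W[m];print(P.min(0),P.max(0),np.median(P,0))
c=snap('scene');cv2.imwrite('pics/s9.png',cv2.resize(c['frame'][100:310,170:440],None,fx=2.8,fy=2.8,interpolation=cv2.INTER_CUBIC))
E
```

```text
[ 0.11101458  0.03402336 -0.97208182] [ 0.52141767 -0.22398333  0.46603902] 15.75
[ 0.51872328 -0.24341348  0.11002178] [ 0.52781156 -0.20332997  0.13376303] [ 0.52155018 -0.22334262  0.13053051]
```

View pics/w9.png

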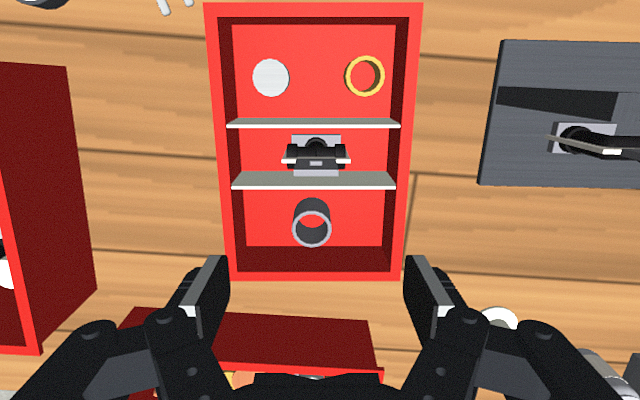

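View pics/s9.png

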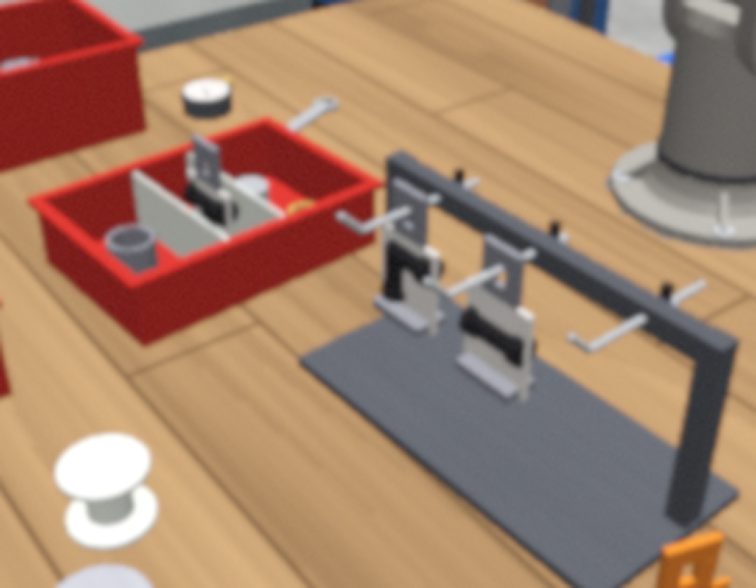

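The card stands upright (hanger top at z ≈ 0.13), centred between the dividers at (316,158) px. The elbow and coupling still hang, and the gripper is clear.

```bash
python3 -c "
from station import bot
print(bot.hand_in())"
```

```text
the job is handed in; nothing more can be done
None
```

The tee card is standing upright in the middle compartment of the red bin, and I handed the job in shortly after t = 15.75 s (limit 48 s).

- **Removal:** I gripped the hanger by its side edges and lifted 6 mm to centre the peg in the slot. I then slid it 24 mm out and followed the upturned tip at about 45° until it was clear. Every force reading while the card was on the peg was under 5 N.
- **Placing:** I set the card down until the wrist read about 4 N of floor contact, then opened the fingers and backed straight up.
- **Last checks:** The hanger top is at z ≈ 0.13, as expected for a card standing on its foot. Its centre is at about (0.522, -0.223), mid-way between the dividers. The elbow and coupling cards still hang on their pegs, and the gripper is clear.

No check failed. The only mismatch was the depth cameras reading 1–2 mm high on the bar and peg.

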